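# Eject a battery cell and trap it on the chute

### The job

Eject the thick cell from its test dock: put one fingertip on the flat eject key beside the chute and the other finger in the chute ahead of the cell, then press the key fully down, so that the cell springs at least a centimetre out and is stopped by that other finger before its front reaches the end of the chute. Finish while still holding: the key fully down and the cell standing upright on the chute, resting against the finger. Do not grasp or lift the cell, and leave the thin cell, its dock and key and the loose steel bar between the docks alone.

Things in the scene. Friction and masses are not known exactly. Their poses are not given: they have to be found in the camera images.
- thick_dock: fixed aluminium dock of the thick cell. mm. Origin: on the table under the latched cell's front face, on the chute's centre line; x to the chute's back, y to the key's side, z up. Chute floor 20 high, x -40 (open end) to 80; side rails 28 high, |y| 19.5 to 25.5. Grey spring housing x 80 to 154, 56 high
- thick_key (a joint): eject key of the thick cell's dock: grey flat pad, 28 (x) x 38 (y) mm, top 45 mm above the table; 0 = up, 0.010 m = fully down on its stop. Starts at 2 N, needs 4.5 to 7 N fully down, springs back when let go. It carries the catch, a steel tooth 7 mm above the chute floor at dock x -7 to -1, and frees the cell about 7 mm down
- thick_cell: the thick battery cell, loose: black upright block 64 long (x) x 36 wide (y) x 50 mm high, on top two 5 mm steel studs, a small blue window, a white label; about 0.2 kg. Origin: centre of its underside, 20 mm above the table; axes as the dock's. It stands in the chute between the rails, front face at the catch
- thin_dock: fixed aluminium dock of the thin cell (narrower chute). mm. Origin: on the table under the latched cell's front face, on the chute's centre line; x to the chute's back, y to the key's side, z up. Chute floor 20 high, x -40 (open end) to 80; side rails 28 high, |y| 11.5 to 17.5. Grey spring housing x 80 to 154, 56 high
- thin_key (a joint): eject key of the thin cell's dock: grey flat pad, 28 (x) x 38 (y) mm, top 45 mm above the table; 0 = up, 0.010 m = fully down on its stop. Starts at 2 N, needs 4.5 to 7 N fully down, springs back when let go. It carries the catch, a steel tooth 7 mm above the chute floor at dock x -7 to -1, and frees the cell about 7 mm down
- thin_cell: the thin battery cell, loose: black upright block 64 long (x) x 20 wide (y) x 50 mm high, on top two 5 mm steel studs, a small blue window, a white label; about 0.2 kg. Origin: centre of its underside, 20 mm above the table; axes as the dock's. It stands in the chute between the rails, front face at the catch
- thick_key_top (a point): centre of the top face of the thick cell's eject key (dock x -31, y 55, z 45 mm when up, z 35 mm fully down)
- thick_cell_front (a point): centre of the thick cell's front face, 25 mm above its underside. Latched: dock x about 0, y 0, z 45 mm. When freed, a spring plunger behind the cell shoves it towards dock -x with 5 to 3.5 N at about 0.1 m/s; after some 70 mm it tips off the end. A finger in the chute clears rails and floor while its tip is over 28 mm above the table
- busbar: loose flat steel bar with holes, 90 x 20 x 6 mm, lying between the docks; origin at the centre of its underside, x along it. Only a bystander
There are look-alikes about, which are no part of the job. What is shaped like the thick_cell but pink or yellow is not meant.

How it is judged:
On the way, in this order (a step that is already met when the one before it is completed fails the run):
1. the thick cell's key is pressed while the cell is still latched (value of joint thick_key above 0.004 m and x of thick_cell_front in the frame of thick_dock above -0.008 m).
2. the key is down and the cell, at least 1 cm out, is stopped by the robot's finger (value of joint thick_key above 0.0075 m and x of thick_cell_front in the frame of thick_dock below -0.01 m and contact force between the fingers and thick_cell above 0.8 N and linear speed of thick_cell below 0.02 m/s), for 0.2 s.
At the end, for the whole second after the job is handed in: thick key at least 7.5 of 10 mm down; the thick cell's front face 10 to 41 mm forward of the catch, the cell at rest (under 20 mm/s), upright within 0.12 rad, its underside on the chute floor (17 to 24 mm above the table), pressing on the robot's fingers with more than 0.8 N; thin key up (all of step 2 and x of thick_cell_front in the frame of thick_dock above -0.041 m and angle between thick_cell's own z axis and vertical below 0.12 rad and z of thick_cell in the frame of thick_dock between 0.017 and 0.024 m and value of joint thin_key below 0.003 m); the arm keeps its last pose, push and grip.
It fails at once if the thick cell slides away past the end of the chute (x of thick_cell_front in the frame of thick_dock below -0.055 m).
It fails at once if the thick cell is lifted or carried (z of thick_cell in the frame of thick_dock above 0.03 m).
It fails at once if the thin cell's key is pressed or the thin cell is moved (value of joint thin_key above 0.005 m or distance of thin_cell from where it was at the start of the episode above 0.01 m).
It fails at once if the loose steel bar is moved (distance of busbar from where it was at the start of the episode above 0.015 m).
It also fails if it takes over 29 s, if anything falls off the work surface, if the arm or the gripper's body presses on something with over 40 N, if the wrist force passes 120 N, or if a joint passes its speed limit or range.

### The arm

A 6-joint arm with a two-finger parallel gripper is mounted at the origin on the work surface. World frame = base frame: x ahead of the robot, y to its left, z up, the work surface at z = 0. Lengths are in m, angles in rad, forces in N, time in s.
With the tool pointing down it reaches from about 0.25 to 0.725 m from the base axis. Payload 9.7 kg.
Tool frame: the origin (TCP) lies midway between the tips of the shut fingers; the grasp point (between the pads) lies 19 mm behind it; z points along the fingers, x is the direction in which the jaws open and shut, and the axes are right-handed (so a half turn about z gives the same grasp; the last joint's range is limited). The gripper opens to 85 mm and grips with 20 to 120 N. Pads are 22 mm wide; open, the fingers measure 114 mm over their backs; the gripper's body (76 mm by 85 mm) begins 54 mm behind the grasp point. The pads swing forward as they close: fully open they stand 13 mm farther back than shut.
Start: joints at [-1.35, 0.087, 0.176, 1.66, 0, 1.571], TCP at [0.12, -0.537, 0.193] pointing down, gripper open.
Joint ranges: [-3.13, 3.13], [-0.85, 1.81], [-1.15, 1.24], [-2.2, 2.28], [-1.44, 1.52], [-3.14, 3.14]. Speed limits (rad/s): [2.22, 2.22, 2.57, 3.14, 3.14, 3.14].

### API

Orientations are given as a rotation vector (axis times angle).
In Python, from workcell import env, optics gives the robot as it stands.
- The arm moves only by the tool jog_arm, never from a script. Its arguments are lists of equal length, an entry for each row: "linear": the shift along the world's x, y, z in mm, a list of three; "rot": the turn, a rotation vector about the world's x, y, z in degrees, a list of three. A call has 1 to 8 rows; each row shifts and turns the commanded pose from where the row before left it; what a row does not reach is not made up. A row lasts 1/10 s, in which the tool goes at most 50 mm and 8.59 degrees, less where a joint would pass 70% of its speed; a pose out of reach is approached as far as the arm can. A call is refused whole if a number of a shift passes 50 or a number of a turn 8.59, either way. A call with a gripper value outside its range is refused whole. "fingers" is the closure, from 0 (fully open) to 1 (shut), set as the call begins (left out, the last holds). The fingers move at their own pace and stop on an object; "grip_force" is the grip in N (left out, the last holds). Time passes only in rows, so rows that do not move let the fingers close. It gives the time, the measured TCP pose, the force and the opening at its end, in the units of the state.
- env.observe(): the state, without advancing time (a new reading comes with each control period).
- optics.grab_frame(name): name is "scene" or "top"; returns the picture (420x560x3 uint8, red, green, blue); there is no depth.
- optics.camera_params(name): a dict with "intrinsics" (3x3 intrinsics, pixels), "position" and "attitude" of the camera in the world. Camera axes: x right, y up, looking along -z (the intrinsics and any distortion apply to the point x, -y, -z); pixel columns grow to the right and rows downward; lengths in m; the calibration is good to about 2 mm. A picture is of the moment at which its call begins. camera_params takes no time and is no camera call.
- env.close_job(): hands the job in, once; it reports no verdict.
The state is a dict: "time_s": time; "joint_positions": joint angles; "qvel": joint speeds; "joint_efforts": joint torques, N m; "tcp_pos": TCP position; "tool_rot": TCP orientation; "contact_force": force on the tool from outside, world axes, zero at the start; "moment": the same for the moment, N m; "grip_width": finger opening in m.
Only numpy, scipy, OpenCV 4.12 (cv2) and the standard library are available. Lean on these libraries where they do the work, as an engineer would, in place of code of your own. Each camera call takes 0.05 s, during which the arm holds its last target. There are 200 camera calls.

## Working session

There is one attempt and no reset: what is moved stays moved. The work goes in short steps, Python scripts to look and compute and a tool call to move; the robot and the scene stay as the last step left them, time stands still between calls to the robot, and variables do not carry over. Pictures are saved under pics/ and viewed, about 8 in all and at most 12, crops included, and the job is handed in when it is done.

Besides the shell and the picture viewer there is one more tool, called after "Call:" as a command line: name --argument value ..., lists and objects as JSON in quotes. jog_arm: Moves the arm, as the interface text tells. Its arguments: {"type":"object","properties":{"linear":{"type":"array"},"rot":{"type":"array"},"fingers":{"type":"number"},"grip_force":{"type":"number"}},"required":["linear","rot"]}

```bash
mkdir -p pics
cat > h.py <<'E'
import sys; sys.path.insert(0,'.')
from workcell import env, optics
import numpy as np, cv2
from scipy.spatial.transform import Rotation as R
def save(name,fn):
    im=optics.grab_frame(name); cv2.imwrite(fn,cv2.cvtColor(im,cv2.COLOR_RGB2BGR)); return im
def cam(name):
    p=optics.camera_params(name); return p
def att(a):
    a=np.array(a,float)
    if a.shape==(3,3): return a
    return R.from_rotvec(a).as_matrix() if a.size==3 else R.from_quat(a).as_matrix()
def ray(name,u,v):
    p=cam(name);K=np.array(p['intrinsics']);d=np.linalg.inv(K)@[u,v,1.]
    return np.array(p['position']),att(p['attitude'])@(d*[1,-1,-1])
def at_z(name,u,v,z):
    o,d=ray(name,u,v); return o+d*(z-o[2])/d[2]
def proj(name,P):
    p=cam(name);K=np.array(p['intrinsics']);c=att(p['attitude']).T@(np.array(P)-p['position'])
    q=K@(c*[1,-1,-1]); return q[:2]/q[2]
E
python3 - <<'E'
from h import *
for n in('scene','top'):
    print(n,cam(n)); save(n,f'pics/{n}0.png')
print(env.observe())
E
```

```text
scene {'intrinsics': array([[386.9725425 ,   0.        , 281.81498309],
       [  0.        , 386.9725425 , 211.93013135],
       [  0.        ,   0.        ,   1.        ]]), 'position': array([0.88817663, 0.56236334, 0.61450635]), 'attitude': array([0.32311125, 1.10776727, 2.33952116])}
top {'intrinsics': array([[445.44721222,   0.        , 281.19009529],
       [  0.        , 445.44721222, 211.02278386],
       [  0.        ,   0.        ,   1.        ]]), 'position': array([0.38584019, 0.04094353, 1.02931734]), 'attitude': array([ 0.12105046, -0.11927674, -1.58447612])}
{'time_s': 0.1, 'joint_positions': array([-1.34996157e+00,  8.73935286e-02,  1.75223619e-01,  1.65981740e+00,
        7.94315954e-06,  1.57080143e+00]), 'qvel': array([-3.97722777e-05, -1.36222763e-03,  1.34841666e-03, -8.38878692e-04,
        1.38441535e-03, -7.06086859e-04]), 'joint_efforts': array([ 4.57669239e-04, -5.21562946e+01,  4.65653729e+01,  1.60544267e-02,
        5.72646331e-05,  1.13439549e-05]), 'tcp_pos': array([ 0.12042084, -0.53639339,  0.19276561]), 'tool_rot': array([-2.45210980e+00,  1.96266282e+00,  1.45242406e-03]), 'contact_force': array([0.15432261, 0.60506627, 0.36643906]), 'moment': array([-0.0131125 ,  0.02222385,  0.01955158]), 'grip_width': 0.08527562193832271}
```

View pics/scene0.png

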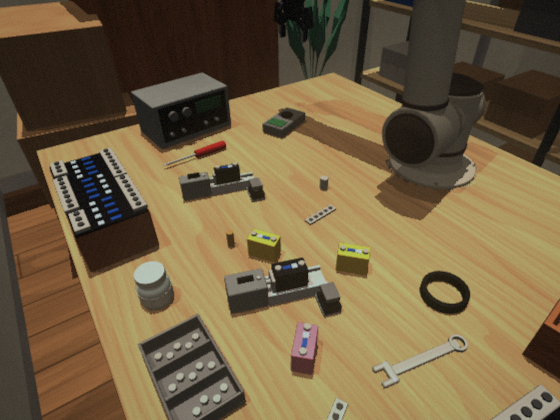

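View pics/top0.png

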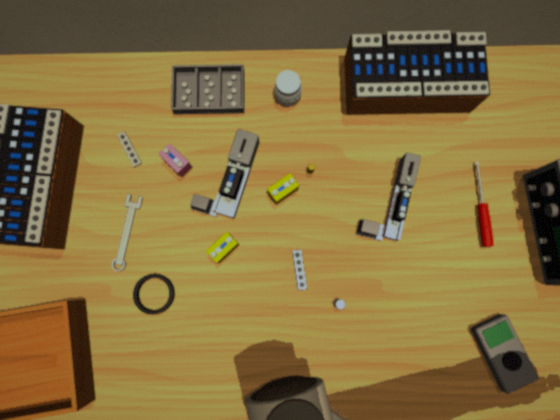

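Both views show two docks with black cells. One is at top (232,182) / scene (290,275). The other is at top (402,203) / scene (228,173) and its chute looks narrower. Look-alikes are the yellow blocks at top (283,188) and (222,248) and the pink one at (175,159). The wide dock on the left of the top view is my choice, and I'll check it in an enlarged crop.

Run:
```python
import cv2,numpy as np
t=cv2.imread('pics/top0.png');s=cv2.imread('pics/scene0.png')
a=cv2.resize(t[120:225,180:275],None,fx=4,fy=4,interpolation=cv2.INTER_CUBIC)
b=cv2.resize(s[250:320,215:350],None,fx=3,fy=3,interpolation=cv2.INTER_CUBIC)
c=cv2.resize(t[145:245,350:430],None,fx=2.1,fy=2.1,interpolation=cv2.INTER_CUBIC)
W=np.zeros((430,800,3),np.uint8);W[:420,:380]=a;W[:210,390:795]=b;W[215:425,390:558]=c
cv2.imwrite('pics/crop1.png',W)
```

```text
(no output)
```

View pics/crop1.png

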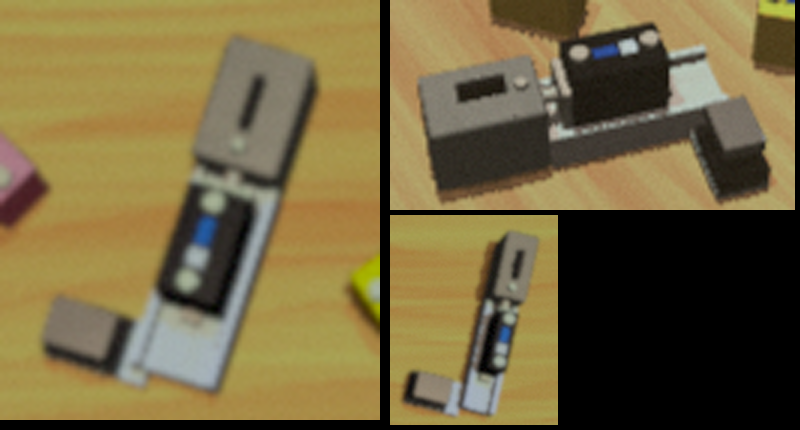

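```bash
cat > fit.py <<'E'
from h import *
from scipy.optimize import least_squares
key=[(-17,74,45),(-17,36,45),(-45,36,45),(-45,74,45)]; cell=[(64,18,70),(64,-18,70),(0,-18,70),(0,18,70)]
T=[(58,296),(130,318),(112,372),(43,347),(193,183),(253,203),(218,314),(158,293)]
S=[(722,152),(706,107),(748,96),(765,138),(575,72),(562,41),(655,25),(668,63)]
T=np.array(T)/4+[180,120]; S=(np.array(S)-[390,0])/3+[215,250]
P=np.array(key+cell)/1000
def w(q): 
    return P@R.from_euler('z',q[2]).as_matrix().T+[q[0],q[1],0]
def res(q,m):
    X=w(q);r=[]
    if 't' in m: r+=[proj('top',x)-t for x,t in zip(X,T)]
    if 's' in m: r+=[proj('scene',x)-t for x,t in zip(X,S)]
    return np.concatenate(r)
if __name__=='__main__':
  for m in('t','s','ts'):
    s=least_squares(res,[.5,.1,-.3],args=(m,));print(m,s.x.round(4),np.degrees(s.x[2]).round(2));print(s.fun.reshape(-1,2).round(1).tolist())
  q=s.x;M=R.from_euler('z',q[2])
  for p in[(-33,0,35),(-31,55,35),(-33,27.5,35)]: print(p,(M.apply(np.array(p)/1e3)+[q[0],q[1],0]).round(4))
  o=env.observe(); A=R.from_rotvec(o['tool_rot']).as_matrix(); print(A.round(3), 'tool x yaw',np.degrees(np.arctan2(A[1,0],A[0,0])),'dock y yaw',np.degrees(q[2])+90)
E
python3 fit.py
```

```text
t [ 0.57    0.1583 -0.3135] -17.96
[[0.5, 1.2], [-1.5, 0.6], [-0.9, -1.1], [0.3, 0.2], [0.3, 0.2], [0.7, -0.2], [0.6, -0.7], [-0.0, -0.1]]
s [ 0.573   0.1637 -0.3606] -20.66
[[0.4, -0.0], [-0.5, -1.0], [-0.4, 0.0], [0.8, 1.7], [-1.2, 2.3], [-0.8, -1.3], [0.5, -1.6], [1.3, -0.7]]
ts [ 0.5713  0.1608 -0.3378] -19.35
[[-0.5, -0.2], [-2.6, -0.4], [-2.4, -2.2], [-1.0, -1.3], [-0.2, -0.4], [0.2, -0.4], [-0.6, -1.1], [-1.1, -0.9], [1.0, -1.9], [-0.4, -2.6], [-0.4, -1.8], [1.1, -0.3], [-0.9, 1.5], [-1.0, -2.0], [0.1, -2.8], [1.3, -2.1]]
(-33, 0, 35) [0.5402 0.1718 0.035 ]
(-31, 55, 35) [0.5603 0.223  0.035 ]
(-33, 27.5, 35) [0.5493 0.1977 0.035 ]
[[ 0.219 -0.976 -0.   ]
 [-0.976 -0.219  0.001]
 [-0.001 -0.    -1.   ]] tool x yaw -77.34739283926388 dock y yaw 70.64695408417948
```

Crop 1 confirms the choice: a wide chute, with the cell about 36 wide against its 64 length, black with a blue window. The key top is at crop (85,335) and the catch is at the cell's front. The dock origin comes out at about (0.571, 0.160) with yaw about -19°. I'm moving above it now.

Call:
jog_arm --linear '[[21.4, 36.7, 0], [21.4, 36.7, 0], [21.4, 36.7, 0], [21.4, 36.7, 0], [21.4, 36.7, 0], [21.4, 36.7, 0], [21.4, 36.7, 0], [21.4, 36.7, 0]]' --rot '[[0, 0, 7.4], [0, 0, 7.4], [0, 0, 7.4], [0, 0, 7.4], [0, 0, 7.4], [0, 0, 7.4], [0, 0, 7.4], [0, 0, 7.4]]' --fingers 0.5

```text
time_s: 0.9
tcp_pos: [0.292, -0.2414, 0.1932]
tool_rot: [-3.103, 0.488, -0.0]
contact_force: [0.5, -0.5, -0.0]
grip_width: 0.0424
```

Call:
jog_arm --linear '[[21.4, 36.7, 0], [21.4, 36.7, 0], [21.4, 36.7, 0], [21.4, 36.7, 0], [21.4, 36.7, 0], [21.4, 36.7, 0], [21.4, 36.7, 0], [21.4, 36.7, 0]]' --rot '[[0, 0, 7.4], [0, 0, 7.4], [0, 0, 7.4], [0, 0, 7.4], [0, 0, 7.4], [0, 0, 7.4], [0, 0, 7.4], [0, 0, 7.4]]'

```text
time_s: 1.7
tcp_pos: [0.4633, 0.0524, 0.1932]
tool_rot: [2.939, 1.11, -0.0]
contact_force: [0.0, -1.3, -0.5]
grip_width: 0.0432
```

Call:
jog_arm --linear '[[21.4, 36.7, -20], [21.4, 36.7, -20], [21.4, 36.7, -20], [21.4, 36.7, -10], [0, 0, 0], [0, 0, 0]]' --rot '[[0, 0, 7.4], [0, 0, 7.4], [0, 0, 7.4], [0, 0, 7.4], [0, 0, 0], [0, 0, 0]]'

```text
time_s: 2.3
tcp_pos: [0.548, 0.1978, 0.1221]
tool_rot: [-2.562, -1.817, 0.004]
contact_force: [0.4, -0.3, -0.2]
grip_width: 0.0428
```

Call:
jog_arm --linear '[[0, 0, -15], [0, 0, -15], [0, 0, 0], [0, 0, 0]]' --rot '[[0, 0, 0], [0, 0, 0], [0, 0, 0], [0, 0, 0]]'

```text
time_s: 2.7
tcp_pos: [0.5479, 0.1966, 0.0931]
tool_rot: [-2.564, -1.815, 0.001]
contact_force: [-0.2, -0.1, 0.7]
grip_width: 0.0428
```

Run:
```python
from h import *
a=save('top','pics/t1.png');b=save('scene','pics/s1.png')
o=env.observe();print(o['tcp_pos'],o['time_s'],o['contact_force']);A=R.from_rotvec(o['tool_rot']).as_matrix();print(A.round(3))
for s in(1,-1): print(proj('scene',o['tcp_pos']+s*A[:,0]*.0287),proj('top',o['tcp_pos']+s*A[:,0]*.0287))
W=np.zeros((600,800,3),np.uint8)
W[:390,:360]=cv2.resize(a[120:250,180:300],None,fx=3,fy=3,interpolation=2)
W[:440,360:800]=cv2.resize(b[220:330,250:360],None,fx=4,fy=4,interpolation=2)
cv2.imwrite('pics/c2.png',W[:440,:,::-1])
```

```text
[0.54860557 0.19704458 0.09402467] 2.8 [-0.14138823  0.36571164  0.01791597]
[[ 0.332  0.943  0.001]
 [ 0.943 -0.332  0.   ]
 [ 0.001  0.001 -1.   ]]
[333.65528904 271.37607834] [195.06374206 199.34208524]
[323.14788806 249.24057721] [220.40112862 207.7261576 ]
```

View pics/c2.png

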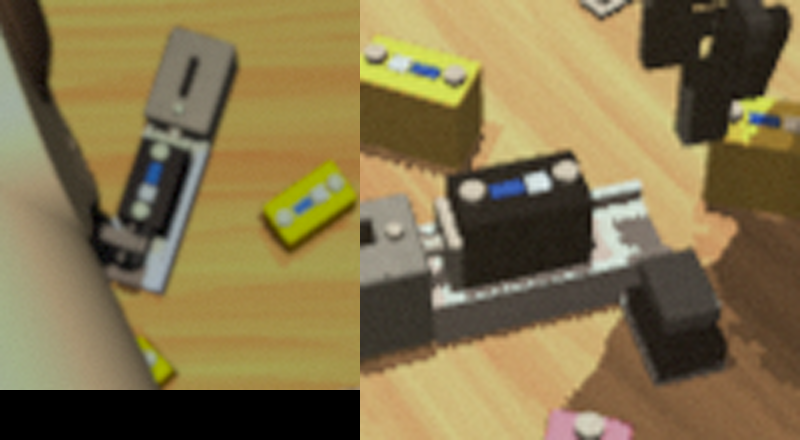

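Picture 4: the cell, key and chute are clear. The visible fingertips, at scene about (335,255) and (324,237), sit about 14 px higher than the TCP predicts. I'll check that with a fresh, larger view.

Run:
```python
from h import *
b0=cv2.imread('pics/s1.png')[:,:,::-1]
b=save('scene','pics/s2.png'); print(np.abs(b.astype(int)-b0).mean(), (np.abs(b.astype(int)-b0).max(2)>40).sum())
o=env.observe();A=R.from_rotvec(o['tool_rot']).as_matrix()
W=cv2.resize(b[150:300,240:440],None,fx=4,fy=4,interpolation=2).copy()
for s,c in((1,(255,0,0)),(-1,(0,255,0))):
  for h in(0,.02,.04):
    p=proj('scene',o['tcp_pos']+s*A[:,0]*.0287-A[:,2]*h); q=((p-[240,150])*4).astype(int); cv2.circle(W,tuple(map(int,q)),3,c,-1)
cv2.imwrite('pics/c3.png',W[:,:,::-1])
```

```text
2.191534863945578 11
```

View pics/c3.png

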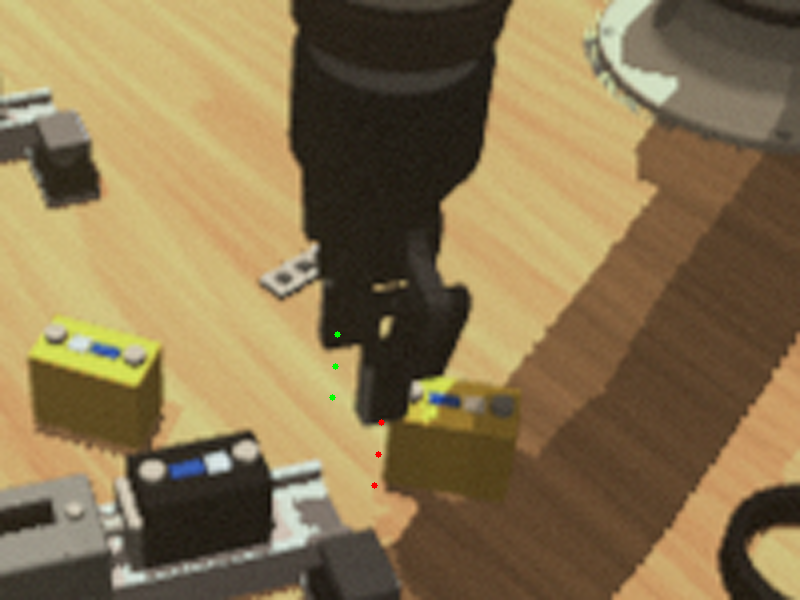

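Picture 5 shows the tips about 40 mm above the calculated TCP, or about 40 mm nearer the base. The top view should settle which.

Run:
```python
from h import *
o=env.observe();A=R.from_rotvec(o['tool_rot']).as_matrix();print(o['tcp_pos'],o['grip_width'])
print('start tip scene',proj('scene',[.12,-.537,.193]),'base',proj('scene',[0,0,0]),proj('top',[0,0,0]))
a=optics.grab_frame('top')
W=cv2.resize(a[150:260,170:270],None,fx=5,fy=5,interpolation=2).copy()
for s,c in((1,(255,0,0)),(-1,(0,255,0))):
  for h in(0,.04):
    p=proj('top',o['tcp_pos']+s*A[:,0]*.0287-A[:,2]*h); q=((p-[170,150])*5).astype(int); cv2.circle(W,tuple(map(int,q)),3,c,-1)
s0=cv2.imread('pics/scene0.png')[:110,250:350,::-1]
V=np.zeros((550,800,3),np.uint8);V[:,:500]=W;V[:330,500:]=cv2.resize(s0,None,fx=3,fy=3)
g=np.clip(V.astype(float)*1.6,0,255).astype(np.uint8)
cv2.imwrite('pics/c4.png',g[:,:,::-1])
```

```text
[0.54869148 0.1971938  0.09413524] 0.0431006685378207
start tip scene [292.18259775  55.26513269] base [430.48692161 164.26489568] [304.39182983 460.59340083]
```

View pics/c4.png

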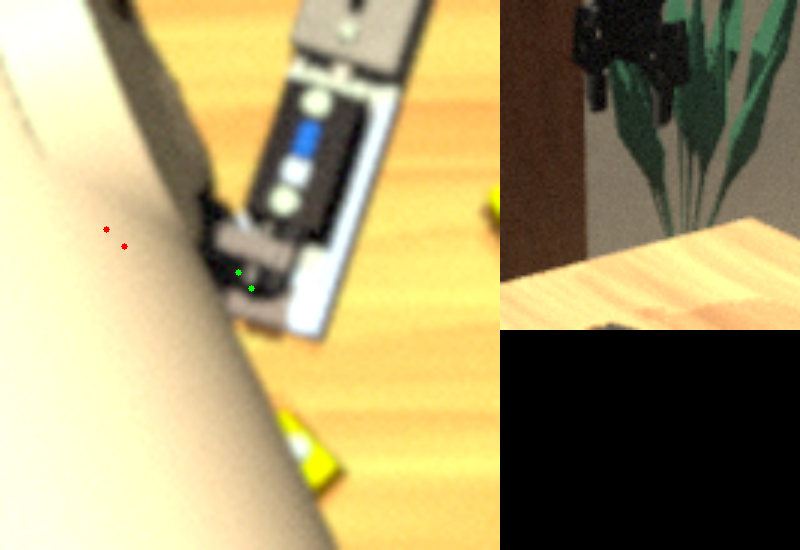

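Run:
```python
from h import *
o1,d1=ray('scene',325.5,236); 
o=env.observe();A=R.from_rotvec(o['tool_rot']).as_matrix();print('pred',o['tcp_pos']-A[:,0]*.0287)
for u,v in((222,207),(223,208.6),(224,206)):
  o2,d2=ray('top',u,v)
  s=np.linalg.lstsq(np.c_[d1,-d2],o2-o1,rcond=None)[0]; print(o1+d1*s[0],o2+d2*s[1])
for z in(.09,.11,.13):print(z,at_z('scene',325.5,236,z),at_z('scene',335,255,z))
```

```text
pred [0.53922149 0.17019284 0.09408769]
[0.53252798 0.16608332 0.1217662 ] [0.53597095 0.16282866 0.12189866]
[0.53038208 0.16369225 0.11879311] [0.53307568 0.16115048 0.11889312]
[0.53162818 0.16508072 0.12051954] [0.53817542 0.15884583 0.12080822]
0.09 [0.50959986 0.14053576 0.09      ] [0.52747283 0.19136158 0.09      ]
0.11 [0.52403541 0.15662051 0.11      ] [0.54122686 0.20550828 0.11      ]
0.13 [0.53847096 0.17270525 0.13      ] [0.55498089 0.21965499 0.13      ]
```

By triangulation the tips are about 25–35 mm above the reported TCP, with the horizontal position about right. I'll come down carefully, watching the force, then look again.

Call:
jog_arm --linear '[[0, 0, -12], [0, 0, -12], [0, 0, -12], [0, 0, 0], [0, 0, 0]]' --rot '[[0, 0, 0], [0, 0, 0], [0, 0, 0], [0, 0, 0], [0, 0, 0]]'

```text
time_s: 3.4
tcp_pos: [0.5481, 0.1972, 0.0568]
tool_rot: [-2.563, -1.816, 0.002]
contact_force: [-0.4, -0.2, 0.1]
grip_width: 0.0427
```

Run:
```python
from h import *
b=save('scene','pics/s3.png');o=env.observe();print(o['time_s'],o['tcp_pos'],o['contact_force'])
W=cv2.resize(b[200:320,260:400],None,fx=5,fy=5,interpolation=cv2.INTER_CUBIC)
cv2.imwrite('pics/c5.png',np.clip(W*1.5,0,255).astype(np.uint8)[:,:,::-1])
```

```text
3.45 [0.54842258 0.19736349 0.05739154] [ 0.28649322 -0.46953051  0.02883073]
```

View pics/c5.png

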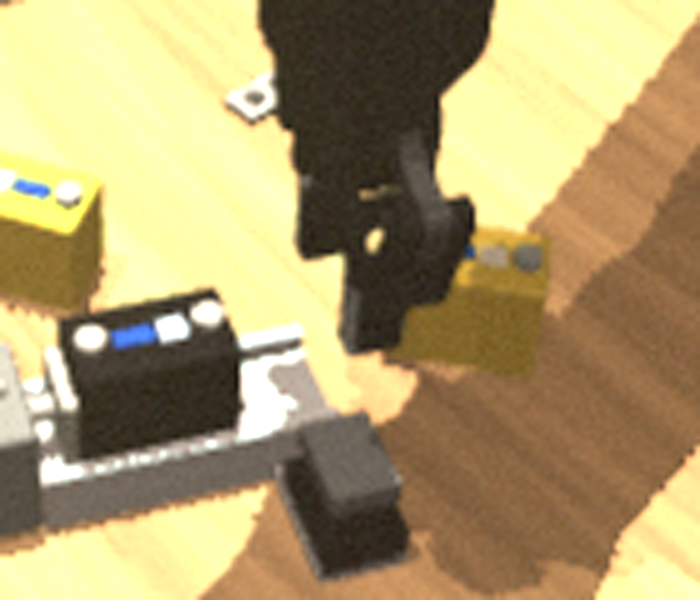

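Picture 7: the key finger's tip is at scene (334,270), the key top at (330,292) and the chute finger's tip at about (323,251). Both tips are still clearly above the key. I'll take one top view to check the horizontal position.

Run:
```python
from h import *
a=save('top','pics/t3.png');o=env.observe();A=R.from_rotvec(o['tool_rot']).as_matrix()
W=cv2.resize(a[170:230,190:260],None,fx=10,fy=10,interpolation=cv2.INTER_CUBIC)
W=np.clip(W*1.8,0,255).astype(np.uint8)
for z,c in((.05,(0,255,0)),(.09,(255,0,0))):
  for e in(-.011,.011):
    p=o['tcp_pos']-A[:,0]*.0287+A[:,1]*e; p[2]=z
    q=((proj('top',p)-[190,170]+.5)*10).astype(int);cv2.circle(W,tuple(map(int,q)),4,c,-1)
cv2.imwrite('pics/c6.png',W[:,:,::-1])
```

```text
(no output)
```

View pics/c6.png

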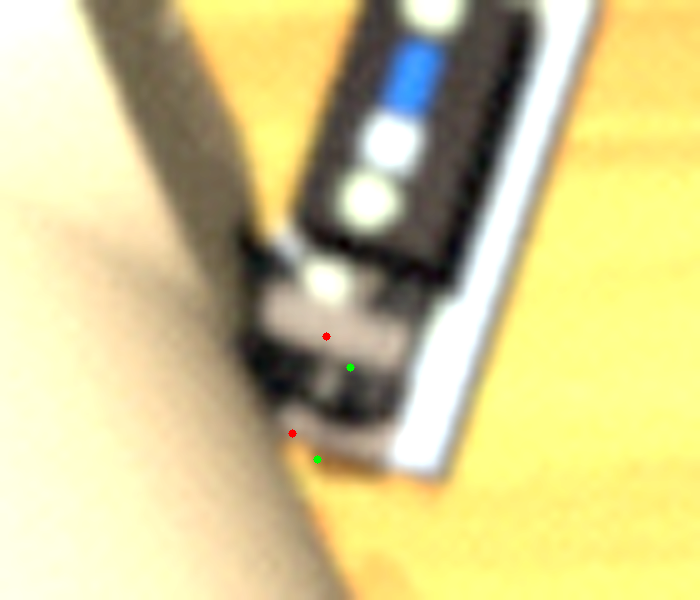

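Picture 8: the chute finger is over the chute's centre line, about 11–45 mm ahead of the cell's front, so the horizontal position is right. Next I'll probe downward in small steps, watching the force.

Call:
jog_arm --linear '[[0, 0, -6], [0, 0, -5], [0, 0, -3], [0, 0, 0]]' --rot '[[0, 0, 0], [0, 0, 0], [0, 0, 0], [0, 0, 0]]'

```text
time_s: 3.9
tcp_pos: [0.5481, 0.1972, 0.0427]
tool_rot: [-2.563, -1.816, 0.002]
contact_force: [0.1, -0.3, -0.2]
grip_width: 0.0422
```

Call:
jog_arm --linear '[[0, 0, -3], [0, 0, 0], [0, 0, 0]]' --rot '[[0, 0, 0], [0, 0, 0], [0, 0, 0]]'

```text
time_s: 4.2
tcp_pos: [0.5485, 0.1974, 0.0404]
tool_rot: [2.563, 1.817, 0.0]
contact_force: [0.3, 0.6, -0.3]
grip_width: 0.0428
```

Call:
jog_arm --linear '[[0, 0, -3], [0, 0, 0], [0, 0, 0]]' --rot '[[0, 0, 0], [0, 0, 0], [0, 0, 0]]'

```text
time_s: 4.5
tcp_pos: [0.5484, 0.1973, 0.0373]
tool_rot: [-2.563, -1.816, 0.0]
contact_force: [-0.5, 0.0, -0.1]
grip_width: 0.0428
```

Call:
jog_arm --linear '[[0, 0, -3], [0, 0, 0], [0, 0, 0]]' --rot '[[0, 0, 0], [0, 0, 0], [0, 0, 0]]'

```text
time_s: 4.8
tcp_pos: [0.5484, 0.1973, 0.0343]
tool_rot: [-2.563, -1.817, 0.0]
contact_force: [1.0, -0.8, -0.3]
grip_width: 0.043
```

Call:
jog_arm --linear '[[0, 0, -3], [0, 0, 0], [0, 0, 0]]' --rot '[[0, 0, 0], [0, 0, 0], [0, 0, 0]]'

```text
time_s: 5.1
tcp_pos: [0.5484, 0.1973, 0.0313]
tool_rot: [-2.563, -1.816, 0.0]
contact_force: [-0.4, 0.5, -0.3]
grip_width: 0.0424
```

Call:
jog_arm --linear '[[0, 0, -3], [0, 0, 0], [0, 0, 0]]' --rot '[[0, 0, 0], [0, 0, 0], [0, 0, 0]]'

```text
time_s: 5.4
tcp_pos: [0.5484, 0.1973, 0.0282]
tool_rot: [-2.563, -1.816, 0.0]
contact_force: [0.8, 0.2, -0.1]
grip_width: 0.0429
```

Run:
```python
from h import *
b=save('scene','pics/s4.png')
W=cv2.resize(b[220:320,265:385],None,fx=6,fy=6,interpolation=cv2.INTER_CUBIC)
cv2.imwrite('pics/c7.png',np.clip(W*1.8+10,0,255).astype(np.uint8)[:,:,::-1])
```

```text
(no output)
```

View pics/c7.png

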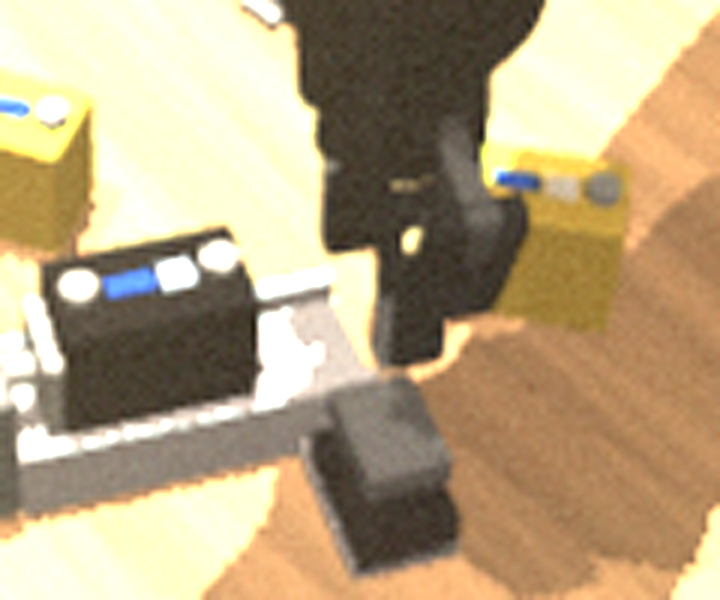

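Run:
```python
from h import *
o=env.observe();A=R.from_rotvec(o['tool_rot']).as_matrix();t=o['tcp_pos'];print(t)
D=R.from_euler('z',-.33).inv()
f=lambda p:(D.apply(p-np.array([.571,.160,0]))*1e3).round(0)
print('pred dock key/chute',f(t+A[:,0]*.0287),f(t-A[:,0]*.0287))
for z in(.03,.045,.06,.07,.08):print(z,f(at_z('scene',332.5,280,z)),f(at_z('scene',324,261,z)))
o1,d1=ray('scene',324,261)
# key centre predicted pixel and measured
W=R.from_euler('z',-.33)
print(proj('scene',W.apply([-.031,.055,.045])+[.571,.160,0]),'measured',265+388/6,220+440/6)
```

```text
[0.54840631 0.19731924 0.02832255]
pred dock key/chute [-33.  57.  28.] [-34.  -1.  28.]
0.03 [-48.  24.  30.] [-49. -28.  30.]
0.045 [-42.  36.  45.] [-43. -15.  45.]
0.06 [-37.  48.  60.] [-38.  -2.  60.]
0.07 [-33.  56.  70.] [-34.   7.  70.]
0.08 [-29.  64.  80.] [-30.  16.  80.]
[330.38109837 288.75094189] measured 329.6666666666667 293.3333333333333
```

Picture 9: the key tip is at scene (332.5,280) and the chute tip at (324,261). Both rays meet the expected dock x of -33 at z of about 65 mm. So the real tips are about 35 mm above the reported TCP, which fits with having felt no contact. I'll keep probing down.

Call:
jog_arm --linear '[[0, 0, -5], [0, 0, -5], [0, 0, 0], [0, 0, 0]]' --rot '[[0, 0, 0], [0, 0, 0], [0, 0, 0], [0, 0, 0]]'

```text
time_s: 5.85
tcp_pos: [0.5482, 0.1973, 0.0181]
tool_rot: [-2.563, -1.816, 0.001]
contact_force: [0.4, 0.3, 0.5]
grip_width: 0.0427
```

Call:
jog_arm --linear '[[0, 0, -3], [0, 0, 0], [0, 0, 0]]' --rot '[[0, 0, 0], [0, 0, 0], [0, 0, 0]]'

```text
time_s: 6.15
tcp_pos: [0.5484, 0.1974, 0.0154]
tool_rot: [-2.563, -1.817, 0.0]
contact_force: [-0.5, 0.7, 0.6]
grip_width: 0.0429
```

Call:
jog_arm --linear '[[0, 0, -3], [0, 0, 0], [0, 0, 0]]' --rot '[[0, 0, 0], [0, 0, 0], [0, 0, 0]]'

```text
time_s: 6.45
tcp_pos: [0.5484, 0.1973, 0.0123]
tool_rot: [-2.563, -1.816, 0.0]
contact_force: [-0.6, -1.0, -0.7]
grip_width: 0.0426
```

Call:
jog_arm --linear '[[0, 0, -3], [0, 0, 0], [0, 0, 0]]' --rot '[[0, 0, 0], [0, 0, 0], [0, 0, 0]]'

```text
time_s: 6.75
tcp_pos: [0.5483, 0.1973, 0.0092]
tool_rot: [-2.563, -1.816, 0.0]
contact_force: [-0.2, 0.3, -0.0]
grip_width: 0.0427
```

Call:
jog_arm --linear '[[0, 0, -2], [0, 0, 0], [0, 0, 0]]' --rot '[[0, 0, 0], [0, 0, 0], [0, 0, 0]]'

```text
time_s: 7.05
tcp_pos: [0.5484, 0.1973, 0.0073]
tool_rot: [-2.563, -1.817, 0.0]
contact_force: [0.0, -0.2, 0.5]
grip_width: 0.0429
```

Run:
```python
from h import *
b=save('scene','pics/s5.png');a=save('top','pics/t5.png')
o=env.observe();print(o['time_s'],o['tcp_pos'],o['contact_force'])
W=np.zeros((500,800,3),np.uint8)
W[:500,:480]=cv2.resize(b[230:330,280:376],None,fx=5,fy=5,interpolation=cv2.INTER_CUBIC)
W[:400,480:800]=cv2.resize(a[170:220,205:245],None,fx=8,fy=8,interpolation=cv2.INTER_CUBIC)
cv2.imwrite('pics/c8.png',np.clip(W*1.8+10,0,255).astype(np.uint8)[:,:,::-1])
```

```text
7.15 [0.54846301 0.19736501 0.00739854] [-0.79408075 -0.58776903  0.21667878]
```

View pics/c8.png

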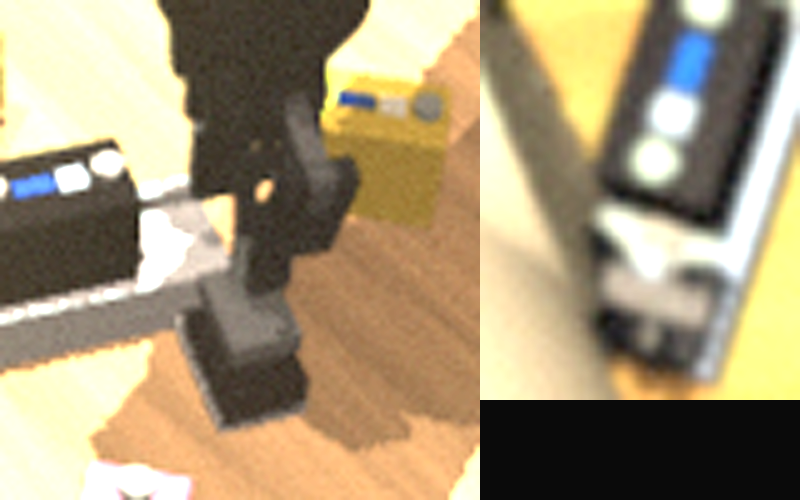

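Picture 10: the key finger's tip, at scene about (332,288), now overlaps the key top. The chute finger's tip at (323,269) is over the chute ahead of the cell. Contact is close, so I'll nudge 3 mm toward the cell and carry on down.

Call:
jog_arm --linear '[[2.8, -1, -2], [0, 0, 0], [0, 0, 0]]' --rot '[[0, 0, 0], [0, 0, 0], [0, 0, 0]]'

```text
time_s: 7.45
tcp_pos: [0.5513, 0.1963, 0.0053]
tool_rot: [2.563, 1.816, -0.0]
contact_force: [0.4, -0.4, -0.7]
grip_width: 0.0428
```

Call:
jog_arm --linear '[[0, 0, -2], [0, 0, 0], [0, 0, 0]]' --rot '[[0, 0, 0], [0, 0, 0], [0, 0, 0]]'

```text
time_s: 7.75
tcp_pos: [0.5513, 0.1963, 0.0034]
tool_rot: [2.563, 1.816, 0.0]
contact_force: [0.9, -0.8, 1.2]
grip_width: 0.0427
```

Call:
jog_arm --linear '[[0, 0, -2], [0, 0, 0], [0, 0, 0]]' --rot '[[0, 0, 0], [0, 0, 0], [0, 0, 0]]'

```text
time_s: 8.05
tcp_pos: [0.5513, 0.1963, 0.0013]
tool_rot: [2.563, 1.816, 0.0]
contact_force: [1.2, -0.4, 1.6]
grip_width: 0.0427
```

Call:
jog_arm --linear '[[0, 0, -2], [0, 0, 0], [0, 0, 0]]' --rot '[[0, 0, 0], [0, 0, 0], [0, 0, 0]]'

```text
time_s: 8.35
tcp_pos: [0.5513, 0.1963, -0.0007]
tool_rot: [2.563, 1.816, 0.0]
contact_force: [0.6, -0.7, 1.9]
grip_width: 0.0429
```

Call:
jog_arm --linear '[[0, 0, -2], [0, 0, 0], [0, 0, 0]]' --rot '[[0, 0, 0], [0, 0, 0], [0, 0, 0]]'

```text
time_s: 8.65
tcp_pos: [0.551, 0.1965, -0.0027]
tool_rot: [-2.563, -1.816, 0.0]
contact_force: [-2.3, -0.2, 4.4]
grip_width: 0.0428
```

Call:
jog_arm --linear '[[0, 0, -2], [0, 0, 0], [0, 0, 0]]' --rot '[[0, 0, 0], [0, 0, 0], [0, 0, 0]]'

```text
time_s: 8.95
tcp_pos: [0.551, 0.1965, -0.0047]
tool_rot: [-2.563, -1.816, 0.0]
contact_force: [-1.9, -0.2, 3.4]
grip_width: 0.0427
```

Call:
jog_arm --linear '[[0, 0, -2], [0, 0, 0], [0, 0, 0]]' --rot '[[0, 0, 0], [0, 0, 0], [0, 0, 0]]'

```text
time_s: 9.25
tcp_pos: [0.5512, 0.1967, -0.0051]
tool_rot: [-2.563, -1.817, -0.002]
contact_force: [-7.3, -1.4, 15.0]
grip_width: 0.0424
```

Run:
```python
from h import *
b=save('scene','pics/s6.png');a=save('top','pics/t6.png')
F=[];
for i in range(1): o=env.observe();print(o['time_s'],o['tcp_pos'],o['contact_force'],o['moment'])
W=np.zeros((500,800,3),np.uint8)
W[:500,:480]=cv2.resize(b[230:330,280:376],None,fx=5,fy=5,interpolation=cv2.INTER_CUBIC)
W[:400,480:800]=cv2.resize(a[170:220,205:245],None,fx=8,fy=8,interpolation=cv2.INTER_CUBIC)
cv2.imwrite('pics/c9.png',np.clip(W*1.8+10,0,255).astype(np.uint8)[:,:,::-1])
```

```text
9.35 [ 0.55118854  0.19669805 -0.00508257] [-7.36623409 -0.62931391 14.9627597 ] [ 0.1075771   1.29677953 -0.05811687]
```

View pics/c9.png

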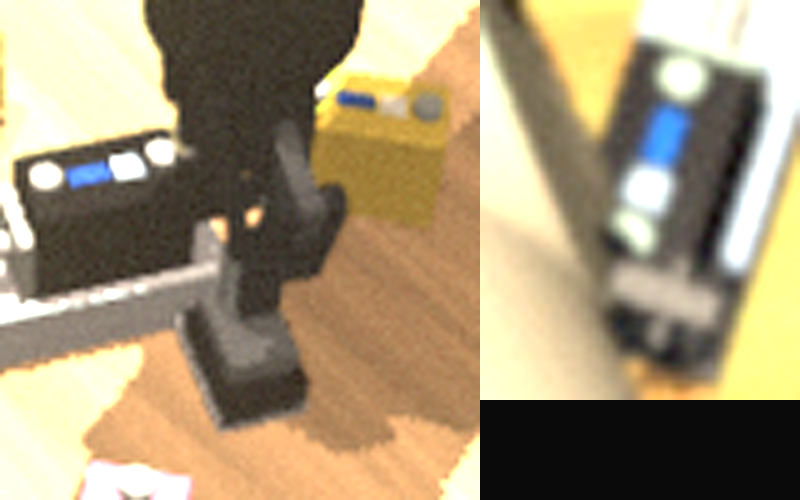

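Picture 11: the cell has come out against the chute finger and stands upright. Its near stud moved from top (655,160) to (632,230) in the crop, about 20 mm. The key is on its stop, since the force rose to 15 N and the travel ended about 10 mm after contact. I'll hold briefly and recheck.

Call:
jog_arm --linear '[[0, 0, 0], [0, 0, 0], [0, 0, 0], [0, 0, 0], [0, 0, 0]]' --rot '[[0, 0, 0], [0, 0, 0], [0, 0, 0], [0, 0, 0], [0, 0, 0]]'

```text
time_s: 9.85
tcp_pos: [0.5512, 0.1967, -0.0051]
tool_rot: [-2.563, -1.817, -0.002]
contact_force: [-7.4, -1.3, 15.4]
grip_width: 0.0428
```

Run:
```python
from h import *
a=optics.grab_frame('top').astype(int);b=optics.grab_frame('scene').astype(int)
for i,f in((a,'t6'),(b,'s6')):
  j=cv2.imread(f'pics/{f}.png')[:,:,::-1].astype(int);print((np.abs(i-j).max(2)>45).sum())
o=env.observe();print(o['time_s'],o['tcp_pos'],o['contact_force'])
```

```text
0
0
9.95 [ 0.5511615   0.19670151 -0.00512839] [-5.97284569 -1.60880712 14.23741516]
```

Everything is steady, so I'm handing in.

```bash
python3 -c "
from h import *
print(env.close_job())"
```

```text
the job is handed in; nothing more can be done
None
```

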